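Load two piston pins into a spring feed track

TASK

Load the two long steel piston pins into the empty spring-loaded feed track: draw the follower back by its red knob until you feel the rubber buffer, and hang the knob sideways in the yellow catch so that it stays open by itself. Stand both pins upright in the channel in front of it, then unhook the knob and ease the follower forward, keeping hold so that it does not slam, until it pinches both pins against the front stop with the knob back on the centre line. Do not press hard into the rubber buffer or ram the pins, and leave the short brass bushings and everything else on the bench where they are.

Things in the scene. Friction and masses are not known exactly. Their poses are not given: they have to be found in the camera images.
- track: Fixed feed track on an aluminium base plate 300 x 100 x 10 mm. Origin: centre of the plate's underside; x runs along the track towards its blue front stop, y across it, z up. Along its centre line (y = 0) lies an open-topped channel with a white follower block, pushed towards the stop by a spring. On the +y side a yellow catch with a black rubber buffer is clamped on a rail.
- channel (a point): Front end of the channel: on its floor (10 mm above the bench), on the centre line, at the face of the front stop, 130 mm ahead of the track's origin; axes as the track. The channel runs 107 mm back from here. Its steel walls are 24.5 mm apart, their tops 24 mm above its floor with a 4 mm funnel edge; the stop is as high.
- rail (a point): Middle of the rail of the catch. Where the catch is clamped along it is not measured: its rubber buffer meets the handle's post at 59 to 91 mm of draw and must be felt for (gives 1 mm for 10 N; over 20 N damages it). From the buffer the post can go to track +y behind the yellow tooth. Pocket 13 mm long for the 10 mm post: 3 mm of play. The tooth's slanted rear then keeps it. Both are 43 to 55 mm above the bench.
- follower (a joint): Draw of the follower in m: 0 = fully forward (front face 8 mm short of the stop), growing as it is pulled to track -x, at most 0.1. The spring pushes it forward with 5 N at 0 and 0.7 N more for each 10 mm. It reads 0.036 with both pins pinched against the stop, and 0.053 to 0.091 hung in the catch. Let go, it slams forward.
- handle (a joint): Sideways place of the handle on the follower in m, along track +y: 0 = on the centre line, free to run along the track; 0.014 = fully over, in the catch. About 0.5 N of friction; it stays where it is left.
- knob (a point): Centre of the handle's red square knob, 20 x 20 mm (sides along the track's axes) and 30 mm tall, on a 10 mm round post. It lies 77 mm above the bench, and at track x = 42 mm, y = 0 when follower and handle read 0. It is fast to the follower along the track. Its underside is 62 mm up; the follower's front face is 80 mm ahead of it.
- tray: Fixed black pin tray, 130 x 130 x 18 mm, origin at the centre of its underside, with four square 24 mm pockets 10 mm deep, 62 mm apart, holding two steel pins and two brass bushings in any order.
- pin_a_mid (a point): Centre (half-way up) of the first steel piston pin, a bare steel cylinder 22 mm in diameter and 60 mm long, about 0.1 kg, standing upright in a tray pocket with its foot 8 mm above the bench; z is its own axis. In the track its centre is at track z = 40 mm.
- pin_b_mid (a point): Centre of the second steel piston pin, the same as the first.
- bush_a_mid (a point): Centre of a brass bushing, 22 mm in diameter and 40 mm long, standing in a tray pocket; a bystander.
- bush_b_mid (a point): Centre of the other brass bushing, the same; a bystander.
- oilcan: red squirt oil can, 64 mm across and 165 mm tall, standing; a bystander. Origin: centre of its underside.
- tub: white open plastic tub, 120 mm across, 100 mm tall; a bystander. Origin: centre of its underside.
- bearing: steel ring bearing, 52 mm across, 16 mm tall, lying flat; a bystander. Origin: centre of its underside.
- filter_cup: black round air-filter cup, 100 mm across, 55 mm tall; a bystander. Origin: centre of its underside.
- wrench: steel wrench lying flat; a bystander. Origin: its middle, on the bench.
- piston: aluminium piston, 66 mm across, 50 mm tall, standing; a bystander. Origin: centre of its underside.
Things that resemble listed ones, but are neither listed nor needed, are in the scene too. Leave any blue or purple look-alike of the part that bears pin_a_mid alone.

How it is judged (in metres and radians):
On the way, in this order (a step that is already met when the one before it is completed fails the run):
1. the follower hangs drawn back in the catch by itself, the hand off the knob (value of joint handle above 0.01 m and value of joint follower above 0.05 m and contact force between the fingers and handle below 0.3 N), for 0.2 s.
2. both steel pins stand released and upright in the channel, the follower still hung in the catch (value of joint handle above 0.01 m and value of joint follower above 0.05 m and x of pin_a_mid in the frame of track between 0.04 and 0.128 m and y of pin_a_mid in the frame of track between -0.004 and 0.004 m and z of pin_a_mid in the frame of track between 0.036 and 0.044 m and angle between each of pin_a_mid, pin_b_mid's own z axis and vertical below 0.1 rad and x of pin_b_mid in the frame of track between 0.04 and 0.128 m and y of pin_b_mid in the frame of track between -0.004 and 0.004 m and z of pin_b_mid in the frame of track between 0.036 and 0.044 m and contact force between the fingers and pin_a below 0.3 N and contact force between the fingers and pin_b below 0.3 N), for 0.2 s.
At the end, for the whole second after the job is handed in: Both steel pins stand upright (within 0.1 rad) on the channel floor, within 4 mm of its centre line, one behind the other against the front stop, at rest; the follower presses on them (its draw reads 32 to 41 mm) and the handle is back on the centre line (within 5 mm) (value of joint follower between 0.032 and 0.041 m and value of joint handle below 0.005 m and x of pin_a_mid in the frame of track between 0.085 and 0.128 m and y of pin_a_mid in the frame of track between -0.004 and 0.004 m and z of pin_a_mid in the frame of track between 0.036 and 0.044 m and angle between each of pin_a_mid, pin_b_mid's own z axis and vertical below 0.1 rad and x of pin_b_mid in the frame of track between 0.085 and 0.128 m and y of pin_b_mid in the frame of track between -0.004 and 0.004 m and z of pin_b_mid in the frame of track between 0.036 and 0.044 m and linear speed of each of pin_a, pin_b below 0.02 m/s); the robot touches nothing.
It fails at once if the handle is pressed harder than 20 N against the rubber buffer of the catch (contact force between handle and catch_c0 above 20 N).
It fails at once if the follower slams: it runs forward faster than 0.5 m/s outside the catch (velocity of joint follower below -0.5 m/s and value of joint follower below 0.047 m).
It fails at once if a steel pin is rammed against the track (over 60 N) (contact force between any of pin_a, pin_b and track above 60 N).
It fails at once if a brass bushing is moved more than 15 mm (distance of any of bush_a_mid, bush_b_mid from where it was at the start of the episode above 0.015 m).
It fails at once if another thing on the bench is moved more than 20 mm (distance of any of oilcan, tub, bearing, filter_cup, wrench, piston from where it was at the start of the episode above 0.02 m).
It also fails if it takes over 72 s, if anything falls off the work surface, if the arm or the gripper's body presses on something with over 40 N, if the wrist force passes 120 N, or if a joint passes its speed limit or range.

ROBOT

A 6-joint arm with a two-finger parallel gripper is mounted at the origin on the work surface. World frame = base frame: x ahead of the robot, y to its left, z up, the work surface at z = 0. Lengths are in mm, angles in rad, forces in N, time in s.
With the tool pointing down it reaches from about 275 to 1000 mm from the base axis. Payload 8.4 kg.
Tool frame: the origin (TCP) lies midway between the tips of the shut fingers; the grasp point (between the pads) lies 19 mm behind it; z points along the fingers, y is the line along which they close (so a half turn about z gives the same grasp; the last joint's range is limited). The gripper opens to 85 mm and grips with 20 to 120 N. Pads are 22 mm wide; open, the fingers measure 114 mm over their backs; the gripper's body (76 mm by 85 mm) begins 54 mm behind the grasp point. The pads swing forward as they close: fully open they stand 13 mm farther back than shut.
Start: joints at [-1.115, 0.353, 1.633, -0, 1.155, -0.002], TCP at [276.234, -560.645, 231.281] pointing down, gripper open.
Joint ranges: [-2.63, 2.63], [-0.92, 2.1], [0.06, 2.66], [-1.3, 4.44], [0, 2.69], [-3.02, 3.02]. Speed limits (rad/s): [2.22, 2.22, 2.79, 3.14, 3.14, 3.14].

INTERFACE

Orientations are given as a 3x3 rotation matrix whose columns are the frame's x, y, z axes.
In Python, from bench import manip gives the robot as it stands.
- The arm moves only by the tool carry_out, never from a script. Its argument "steps" is a list of rows, each an object of numbers: "gripper": the closure in counts, from 0 (fully open) to 255 (shut); "x", "y", "z": the shift along the tool's x, y, z in cm; "spin": the turn about the tool's z in rad. A call has 1 to 8 rows; each row is the pose to reach, as a shift and turn from the pose commanded when the call began, along the tool's axes at that moment; what a row does not reach only later rows make up. A row lasts 1/10 s, in which the tool goes at most 50 mm and 8.59 degrees, less where a joint would pass 70% of its speed; a pose out of reach is approached as far as the arm can. A call with a gripper value outside its range is refused whole. The fingers move at their own pace and stop on an object; "grip_force" is the grip in N (left out, the last holds). Time passes only in rows, so rows that repeat a pose let the fingers close. It gives the time, the measured TCP pose, the force, the opening and the grip force at its end, in the units of the state.
- manip.observe(): the state, without advancing time (a new reading comes with each control period).
- manip.camera(name): name is "scene" or "top"; returns (picture, depth): 420x560x3 uint8, blue, green, red; 420x560 float32, mm along the optical axis (not along the pixel's ray), 0 where there is no reading.
- manip.camera_info(name): a dict with "intrinsics" (3x3 intrinsics, pixels), "R" (3x3) and "t" (3): a world point X has camera coordinates R X + t. Camera axes: x right, y down, z forward; pixel columns grow to the right and rows downward; lengths in mm; the calibration is good to about 2 mm. A picture is of the moment at which its call begins. camera_info takes no time and is no camera call.
- manip.close_job(): hands the job in; it is judged then, once.
Trained networks look in the newest picture that a camera, given by its name, has taken for a name from the list of things; names that differ only in an ending like _2 or _b are one class to them, and where a whole thing is asked for, a point or a joint stands for the part that bears it (a point fixed in the world has none). Each returns a list of dicts, best first, with "confidence" (0 to 1); they miss things now and then, are a little off and sometimes report something else, mostly with a low value. They report only what shows in the picture. A call takes as long as a camera call. They do not tell look-alikes from the thing itself.
- manip.trace(target, camera): "mask" (420x560 bool, what is visible of it) and "rect" ([left, top, width, height] in pixels, round what is visible of it).
The state is a dict: "time": time; "qpos": joint angles; "qd": joint speeds; "tau": joint torques, N m; "ee_pos": TCP position; "eef_rot": TCP orientation; "wrist_force": force on the tool from outside, world axes, zero at the start; "moment": the same for the moment, N m; "finger_gap": finger opening in mm; "finger_force": force on a finger pad.
Only numpy, scipy, OpenCV 4.12 (cv2) and the standard library are available. Lean on these libraries where they do the work, as an engineer would, in place of code of your own. Each camera call takes 0.05 s, during which the arm holds its last target. There are 200 camera calls.

## Working session

There is one attempt and no reset: what is moved stays moved. The work goes in short steps, Python scripts to look and compute and a tool call to move; the robot and the scene stay as the last step left them, time stands still between calls to the robot, and variables do not carry over. Pictures are saved under pics/ and viewed, at most 10 in all, crops included, and the job is handed in when it is done.

Besides the shell and the picture viewer there is one more tool, called by a JSON object that holds its "method" and its "body", one argument or row to a line. carry_out: Moves the arm, as the interface text tells. Its arguments: {"type":"object","properties":{"steps":{"type":"array"},"grip_force":{"type":"number"}},"required":["steps"]}

```bash
mkdir -p pics; ls; python3 - <<'E'
from bench import manip
import cv2,numpy as np
s=manip.observe();print({k:np.round(v,3).tolist() for k,v in s.items()})
for c in("scene","top"):
    p,d=manip.camera(c);cv2.imwrite(f"pics/{c}0.png",p);i=manip.camera_info(c);print(c,np.round(i["intrinsics"],1).tolist(),np.round(i["R"],3).tolist(),np.round(i["t"],1))
    for n in("track","follower","handle","tray","pin_a_mid","bush_a_mid"):
        for r in manip.trace(n,c): print(n,round(r["confidence"],2),np.round(r["rect"]).tolist())
E
```

```text
pics
{'time': 0.0, 'qpos': [-1.115, 0.354, 1.634, -0.0, 1.155, -0.002], 'qd': [-0.001, -0.001, 0.001, -0.0, 0.0, -0.001], 'tau': [-0.002, -60.525, -34.207, -0.0, 0.009, -0.0], 'ee_pos': [276.018, -560.2, 230.542], 'eef_rot': [[0.897, 0.442, -0.001], [0.442, -0.897, 0.001], [0.0, -0.001, -1.0]], 'wrist_force': [0.502, 0.262, 0.031], 'moment': [0.012, 0.007, -0.019], 'finger_force': 0.0, 'finger_gap': 85.226}
scene [[475.3, 0.0, 274.0], [0.0, 475.3, 210.9], [0.0, 0.0, 1.0]] [[0.792, 0.611, 0.002], [0.382, -0.492, -0.782], [-0.477, 0.62, -0.623]] [-454.3 -177.9 1528.5]
track 0.65 [248.0, 171.0, 110.0, 51.0]
follower 0.62 [284.0, 173.0, 54.0, 31.0]
follower 0.5 [66.0, 249.0, 45.0, 69.0]
handle 0.54 [312.0, 173.0, 7.0, 16.0]
handle 0.17 [298.0, 115.0, 24.0, 30.0]
tray 0.72 [179.0, 237.0, 74.0, 50.0]
pin_a_mid 0.79 [235.0, 273.0, 11.0, 25.0]
pin_a_mid 0.79 [211.0, 285.0, 13.0, 30.0]
pin_a_mid 0.66 [211.0, 248.0, 10.0, 22.0]
pin_a_mid 0.6 [251.0, 259.0, 13.0, 27.0]
pin_a_mid 0.43 [190.0, 245.0, 10.0, 18.0]
bush_a_mid 0.41 [192.0, 247.0, 12.0, 16.0]
bush_a_mid 0.25 [67.0, 249.0, 45.0, 70.0]
top [[528.1, 0.0, 283.1], [0.0, 528.1, 212.5], [0.0, 0.0, 1.0]] [[-0.104, -0.995, -0.003], [-0.974, 0.102, -0.203], [0.202, -0.019, -0.979]] [  52.6  589.3 1390.5]
track 0.91 [205.0, 182.0, 52.0, 107.0]
follower 0.81 [217.0, 190.0, 19.0, 69.0]
handle 0.17 [214.0, 190.0, 21.0, 66.0]
tray 0.89 [320.0, 201.0, 59.0, 52.0]
pin_a_mid 0.66 [378.0, 178.0, 12.0, 16.0]
pin_a_mid 0.4 [352.0, 204.0, 11.0, 10.0]
bush_a_mid 0.61 [223.0, 148.0, 17.0, 16.0]
```

```bash
python3 - <<'E'
import cv2,numpy as np
a=cv2.imread("pics/scene0.png")[90:340,150:400];b=cv2.imread("pics/top0.png")[120:320,190:430]
cv2.imwrite("pics/cropA.png",cv2.resize(a,(600,600),interpolation=2));cv2.imwrite("pics/cropB.png",cv2.resize(b,(720,600),interpolation=2))
E
```

```text
(no output)
```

View pics/scene0.png

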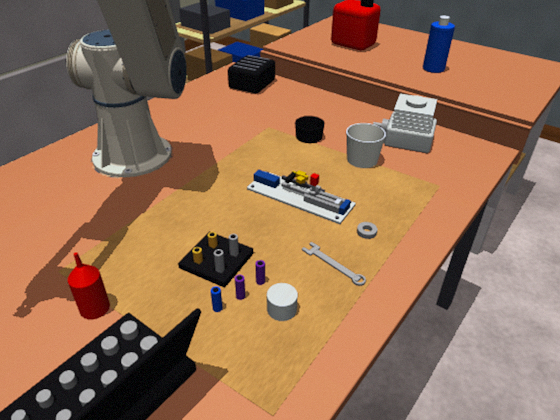

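View pics/cropA.png

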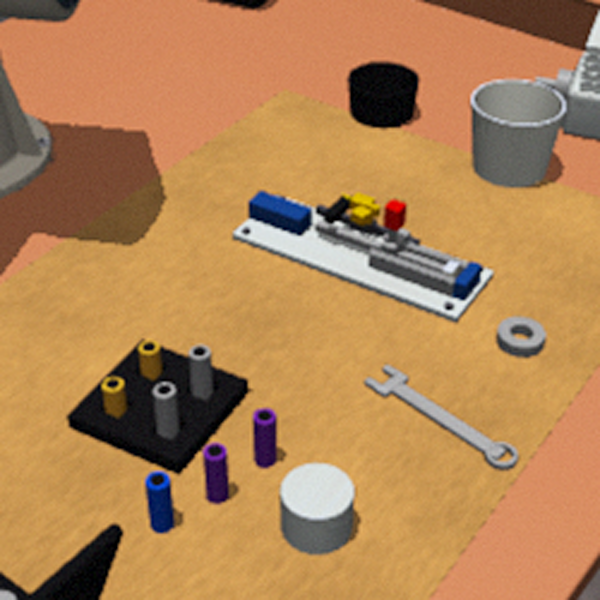

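View pics/cropB.png

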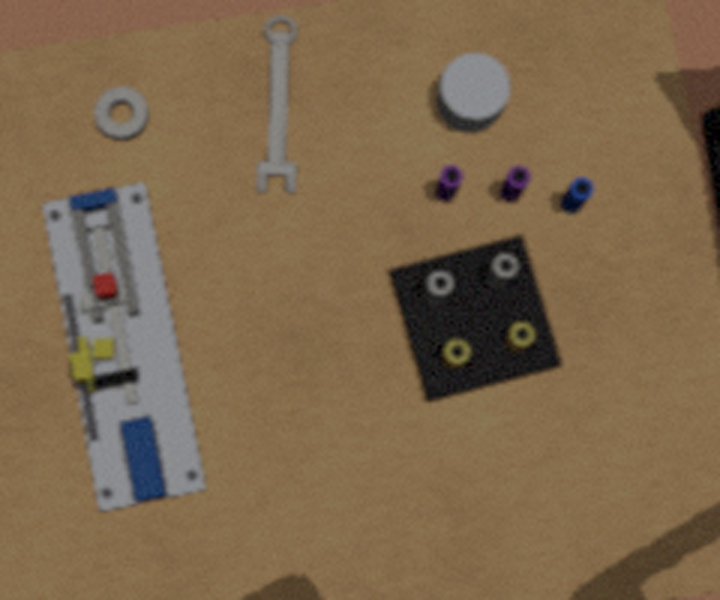

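The picture shows these candidates for the steel pins:
- **Grey pins in the tray:** scene (234,245) and (219,261), top (337,214) and (359,209). These are the ones I choose.
- **Purple and blue look-alikes on the mat:** scene (261,272), (240,287) and (216,299).
- **Brass bushings:** scene (212,240) and (197,255).

The red knob is at top (225,216). The crops confirm the choice.

```bash
cat > h.py <<'E'
from bench import manip
import cv2,numpy as np
from scipy.optimize import least_squares
def info(c):
    i=manip.camera_info(c);return np.array(i["intrinsics"]),np.array(i["R"]),np.array(i["t"])
def back(c,uv,z):
    K,R,t=info(c);uv=np.atleast_2d(uv).astype(float);r=np.c_[uv,np.ones(len(uv))]@np.linalg.inv(K).T@R;o=-R.T@t
    return o+r*((z-o[2])/r[:,2])[:,None]
def proj(c,X):
    K,R,t=info(c);p=(np.atleast_2d(X)@R.T+t)@K.T;return p[:,:2]/p[:,2:]
def tri(uvs):
    return least_squares(lambda X:np.concatenate([(proj(c,X)[0]-u) for c,u in uvs.items()]),[500,-100,50.])
def rect(c,z,x0,y0,w,h,s=2,img=None):
    """rectified picture of plane z: col=(x-x0)*s,row=(y-y0)*s"""
    q=np.float32([[x0,y0,z],[x0+w,y0,z],[x0+w,y0+h,z],[x0,y0+h,z]]);H=cv2.getPerspectiveTransform(np.float32(proj(c,q)),np.float32([[0,0],[w*s,0],[w*s,h*s],[0,h*s]]))
    return cv2.warpPerspective(img,H,(w*s,h*s),flags=cv2.INTER_CUBIC)
E
python3 - <<'E'
from h import *
T=cv2.imread("pics/top0.png");S=cv2.imread("pics/scene0.png")
# approx plate corners
cr=np.array([[45,203],[146,185],[204,488],[100,510]])/3+[190,120]
C=back("top",cr,10);print("corners",C.round(1).tolist(),C.mean(0).round(1))
def red(im,roi):
    x,y,w,h=roi;p=im[y:y+h,x:x+w].astype(int);m=(p[...,2]>110)&(p[...,1]<70)&(p[...,0]<70);v,u=np.nonzero(m);return np.array([u.min(),u.max(),v.min(),v.max()])+[x,x,y,y],np.array([u.mean()+x,v.mean()+y]),m.sum()
for c,im,roi in(("top",T,(205,185,50,100)),("scene",S,(290,165,50,40))): print(c,red(im,roi))
for n,uv in(("pinA",(336.7,214.3)),("pinB",(358.7,208.7))): print(n,back("top",[uv],68).round(1))
for n,uv in(("bA",(457/3+190,351/3+120)),("bB",(522/3+190,335/3+120))): print(n,back("top",[uv],48).round(1))
# steel pin masks in scene
for r in manip.trace("pin_a_mid","scene"): print("s",r["confidence"],r["rect"])
for c in ("scene","top"):
  for r in manip.trace("tray",c)[:1]:
    print(c,"tray",cv2.minAreaRect(back(c,np.argwhere(r["mask"])[:,::-1],18)[:,:2].astype(np.float32)))
  # red knob fit by rendering: centroid of projected knob box hull
E
```

```text
corners [[697.8, 205.9, 10.0], [705.5, 108.1, 10.0], [411.8, 79.9, 10.0], [401.7, 177.0, 10.0]] [554.2 142.7  10. ]
top (array([221, 228, 211, 217]), array([224.54761905, 214.23809524]), np.int64(42))
scene (array([310, 318, 173, 183]), array([314.02380952, 176.76190476]), np.int64(42))
pinA [[ 569.7 -153.8   68. ]]
pinB [[ 578.9 -215.5   68. ]]
bA [[ 508.8 -163.7   48. ]]
bB [[ 517.3 -224.8   48. ]]
s 0.79 [234.6, 272.9, 11.3, 24.9]
s 0.79 [211.3, 284.7, 12.8, 30.1]
s 0.66 [211.3, 248.5, 10.3, 22.5]
s 0.6 [251.4, 258.7, 13.1, 27.3]
s 0.43 [190.3, 245.2, 9.5, 18.4]
scene tray ((545.5005493164062, -191.30685424804688), (137.98483276367188, 142.79257202148438), 9.070517539978027)
top tray ((542.9080810546875, -187.01065063476562), (131.69091796875, 134.15127563476562), 9.070693016052246)
```

```bash
cat >> h.py <<'E'
def edge_fit(cs_imgs,p0,LW,z,chan,span=9,soft=1.5):
    """fit rectangle (cx,cy,yaw) on plane z to intensity edges of chan(img) in each camera; returns p and per-side median residuals"""
    for it in range(4):
        obs=[]
        c,s=np.cos(p0[2]),np.sin(p0[2]);Rm=np.array([[c,-s],[s,c]])
        for cam,im in cs_imgs.items():
            g=chan(im)
            for k,(n,L,h) in enumerate([((1,0),LW[1],LW[0]/2),((-1,0),LW[1],LW[0]/2),((0,1),LW[0],LW[1]/2),((0,-1),LW[0],LW[1]/2)]):
                n=np.array(n);t=np.array([-n[1],n[0]])
                for a in np.linspace(-.45,.45,40)*L:
                    d=np.arange(-span,span+.1,.25);P=(n*h+t*a+d[:,None]*n)@Rm.T+p0[:2]
                    uv=proj(cam,np.c_[P,np.full(len(P),z)]).astype(np.float32)
                    v=cv2.GaussianBlur(cv2.remap(g,uv[None,:,0],uv[None,:,1],cv2.INTER_LINEAR),(1,1),0)[0]
                    gr=np.abs(np.gradient(cv2.GaussianBlur(v[None],(9,1),2)[0]));
                    if gr.max()<np.ptp(v)*.02 or np.ptp(v)<25: continue
                    i=gr.argmax();w=gr[max(0,i-8):i+9];obs.append((k,*(n*h+t*a+n*(d[max(0,i-8):i+9]@w/w.sum())),cam=="top"))
        O=np.array(obs);W=O[:,1:3]@Rm.T+p0[:2]
        def res(p):
            c,s=np.cos(p[2]),np.sin(p[2]);l=(W-p[:2])@np.array([[c,-s],[s,c]])
            k=O[:,0];return np.where(k==0,l[:,0]-LW[0]/2,np.where(k==1,-l[:,0]-LW[0]/2,np.where(k==2,l[:,1]-LW[1]/2,-l[:,1]-LW[1]/2)))
        p0=least_squares(res,p0,loss="soft_l1",f_scale=soft).x
    r=res(p0);return p0,[(round(float(np.median(r[O[:,0]==k])),2),int((O[:,0]==k).sum())) for k in range(4)]
E
python3 - <<'E'
from h import *
T=cv2.imread("pics/top0.png");S=cv2.imread("pics/scene0.png")
B=lambda im:im[...,0].astype(np.float32); Rr=lambda im:im[...,2].astype(np.float32)
for nm,ci in(("top",{"top":T}),("scene",{"scene":S})):
    p,r=edge_fit(ci,np.array([554.,142.7,.09]),(300,100),10,B);print("track",nm,p.round(3),r)
    c,s=np.cos(p[2]),np.sin(p[2]);print("  knob pred",p[0]+42*c,p[1]+42*s)
    p,r=edge_fit(ci,np.array([543,-188,.15]),(130,130),18,Rr);print("tray",nm,p.round(3),r)
    c,s=np.cos(p[2]),np.sin(p[2])
    for a in((31,31),(31,-31)):print("  pin pred",p[0]+c*a[0]-s*a[1],p[1]+s*a[0]+c*a[1])
# knob: centroid by silhouette fit, both cams
def hullc(c,X,im,roi):
    d=np.array([[i,j,k] for i in(-10,10) for j in(-10,10) for k in(-15,15)]);
    a=.09;R=np.array([[np.cos(a),-np.sin(a),0],[np.sin(a),np.cos(a),0],[0,0,1]]);h=cv2.convexHull(proj(c,X+d@R.T).astype(np.float32));m=cv2.moments(h);return np.array([m["m10"]/m["m00"],m["m01"]/m["m00"]]),m["m00"]
for c,im,roi in(("top",T,(210,200,30,30)),("scene",S,(300,165,30,25))):
    x,y,w,h=roi;p=im[y:y+h,x:x+w].astype(float);wt=np.clip(p[...,2]-np.maximum(p[...,0],p[...,1])-75,0,60);wt/=60
    vv,uu=np.mgrid[:h,:w];cen=np.array([(wt*uu).sum(),(wt*vv).sum()])/wt.sum()+[x,y]
    q=least_squares(lambda q:hullc(c,np.array([q[0],q[1],77]),im,roi)[0]-cen,[596,146.]).x
    print(c,"knob",q.round(1),wt.sum(),hullc(c,np.array([*q,77]),im,roi)[1])
E
```

```text
track top [5.56329e+02 1.44407e+02 1.03000e-01] [(-0.67, 31), (-0.48, 38), (0.0, 32), (-0.23, 40)]
  knob pred 598.1051287655313 148.73376410369514
tray top [ 5.44047e+02 -1.86962e+02  1.62000e-01] [(0.04, 40), (0.11, 40), (0.49, 40), (0.41, 40)]
  pin pred 569.6563447410192 -151.3787875745979
  pin pred 579.6295797158793 -212.5713899390686
track scene [5.51400e+02 1.45796e+02 1.12000e-01] [(-1.3, 40), (-0.38, 20), (1.09, 36), (0.18, 40)]
  knob pred 593.1368983794205 150.49106442251562
tray scene [ 5.50033e+02 -1.95540e+02  1.66000e-01] [(2.26, 40), (7.07, 40), (7.51, 35), (1.34, 40)]
  pin pred 575.4949011805644 -159.8517504492284
  pin pred 585.7209927604314 -221.00260531651685
top knob [598.4 146. ] 7.85 76.55363979272079
scene knob [593.6 146. ] 52.41666666666667 121.89109188737348
```

{"method": "carry_out", "body": {
  "steps": [
    {"x": 60,"y": -49.3,"spin": 0.353,"gripper": 90},
    {"x": 60,"y": -49.3,"spin": 0.353,"gripper": 90},
    {"x": 60,"y": -49.3,"spin": 0.353,"gripper": 90},
    {"x": 60,"y": -49.3,"spin": 0.353,"gripper": 90},
    {"x": 60,"y": -49.3,"spin": 0.353,"gripper": 90},
    {"x": 60,"y": -49.3,"spin": 0.353,"gripper": 90},
    {"x": 60,"y": -49.3,"spin": 0.353,"gripper": 90},
    {"x": 60,"y": -49.3,"spin": 0.353,"gripper": 90}
  ],
  "grip_force": 50
}}

```text
validation failed for argument at $.st...
```

```bash
cat >> h.py <<'E'
def go(x,y,z,yaw):
    s=manip.observe();R=np.array(s["eef_rot"]);d=R.T@(np.array([x,y,z])-s["ee_pos"]);a=np.arctan2(R[1,0],R[0,0])
    print("t",round(s["time"],2),"pos",np.round(s["ee_pos"],1),"yaw",round(float(a),4),"tilt",R[2].round(3),"gap",s["finger_gap"],"F",np.round(s["wrist_force"],1),"| dxyz cm",(d/10).round(2),"spin",round(float(a-yaw),4))
E
python3 -c "
from h import *
go(596,147,231,.105)"
```

```text
t 0.85 pos [ 276.3 -560.7  231.3] yaw 0.4578 tilt [ 0.  0. -1.] gap 85.1258216089247 F [-0.3 -0.4  0.5] | dxyz cm [ 5.996e+01 -4.935e+01  3.000e-02] spin 0.3528
```

{"method": "carry_out", "body": {
  "steps": [
    {"x": 5,"y": -4,"z": 0,"spin": 0.1,"gripper": 90}
  ],
  "grip_force": 50
}}

```text
time: 0.95
ee_pos: [296.5, -518.8, 231.3]
eef_rot: [[0.938, 0.347, 0.0], [0.347, -0.938, -0.003], [-0.001, 0.003, -1.0]]
wrist_force: [1.9, 0.6, 0.3]
finger_gap: 73.0
finger_force: 0.0
```

{"method": "carry_out", "body": {
  "steps": [
    {"x": 50.2,"y": -50.6,"z": 0,"spin": 0.253,"gripper": 90},
    {"x": 50.2,"y": -50.6,"z": 0,"spin": 0.253,"gripper": 90},
    {"x": 50.2,"y": -50.6,"z": 0,"spin": 0.253,"gripper": 90},
    {"x": 50.2,"y": -50.6,"z": 0,"spin": 0.253,"gripper": 90},
    {"x": 50.2,"y": -50.6,"z": 0,"spin": 0.253,"gripper": 90},
    {"x": 50.2,"y": -50.6,"z": 0,"spin": 0.253,"gripper": 90},
    {"x": 50.2,"y": -50.6,"z": 0,"spin": 0.253,"gripper": 90},
    {"x": 50.2,"y": -50.6,"z": 0,"spin": 0.253,"gripper": 90}
  ]
}}

```text
time: 1.75
ee_pos: [462.3, -149.2, 231.7]
eef_rot: [[0.995, 0.104, 0.001], [0.104, -0.995, -0.0], [0.001, 0.0, -1.0]]
wrist_force: [0.2, -0.4, -0.1]
finger_gap: 55.8
finger_force: 0.0
```

```bash
python3 -c "
from h import *
go(596,147,150,.105)"
```

```text
t 1.75 pos [ 462.3 -149.2  231.7] yaw 0.1046 tilt [ 0.001  0.    -1.   ] gap 55.80508651022032 F [ 0.2 -0.4 -0.1] | dxyz cm [ 16.38 -28.06   8.17] spin -0.0004
```

{"method": "carry_out", "body": {
  "steps": [
    {"x": 15.8,"y": -27,"z": 0,"spin": 0,"gripper": 90},
    {"x": 15.8,"y": -27,"z": 0,"spin": 0,"gripper": 90},
    {"x": 15.8,"y": -27,"z": 0,"spin": 0,"gripper": 90},
    {"x": 15.8,"y": -27,"z": 0,"spin": 0,"gripper": 90},
    {"x": 15.8,"y": -27,"z": 2,"spin": 0,"gripper": 90},
    {"x": 15.8,"y": -27,"z": 5,"spin": 0,"gripper": 90},
    {"x": 15.8,"y": -27,"z": 8,"spin": 0,"gripper": 90},
    {"x": 15.8,"y": -27,"z": 8,"spin": 0,"gripper": 90}
  ]
}}

```text
time: 2.55
ee_pos: [588.1, 136.1, 145.6]
eef_rot: [[0.994, 0.107, -0.008], [0.107, -0.994, -0.001], [-0.008, 0.0, -1.0]]
wrist_force: [-0.6, -0.0, 0.0]
finger_gap: 55.2
finger_force: 0.0
```

```bash
python3 - <<'E'
from h import *
go(596,147,65,.105)
p,d=manip.camera("scene");cv2.imwrite("pics/s1.png",cv2.resize(p[60:260,210:450],(720,600),interpolation=2))
print(proj("scene",manip.observe()["ee_pos"]),proj("top",manip.observe()["ee_pos"]))
E
```

```text
t 2.55 pos [588.1 136.1 145.6] yaw 0.1076 tilt [-0.008  0.    -1.   ] gap 55.22428097050952 F [-0.6 -0.   0. ] | dxyz cm [ 0.97 -1.01  8.06] spin 0.0026
[[310.25165203 158.98871347]] [[227.69207824 212.29161536]]
```

View pics/s1.png

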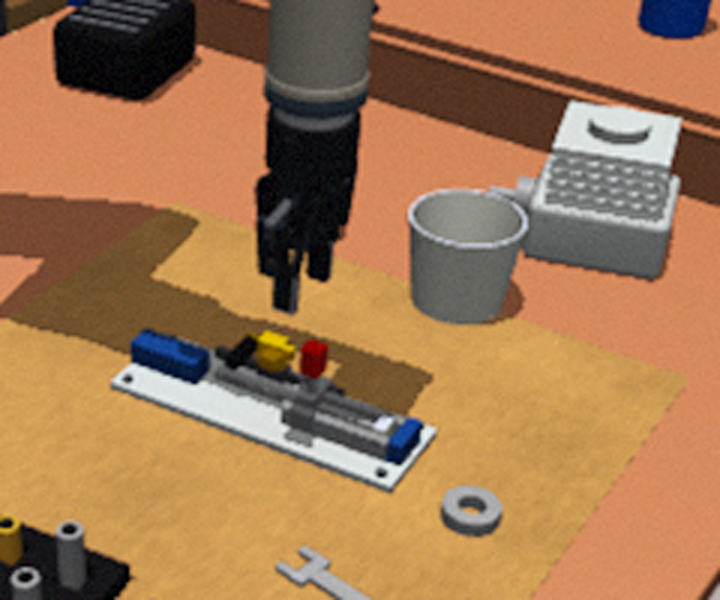

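The picture shows the gripper over the track, with the fingertips at about (310,159) where the projection puts them. The red knob is below at about (314,179).

{"method": "carry_out", "body": {
  "steps": [
    {"x": 0.7,"y": -0.8,"z": 1,"spin": 0,"gripper": 90},
    {"x": 0.7,"y": -0.8,"z": 3,"spin": 0,"gripper": 90},
    {"x": 0.7,"y": -0.8,"z": 3,"spin": 0,"gripper": 90},
    {"x": 0.7,"y": -0.8,"z": 3,"spin": 0,"gripper": 90}
  ]
}}

```text
time: 3.0
ee_pos: [597.3, 142.2, 122.5]
eef_rot: [[0.995, 0.104, 0.001], [0.104, -0.995, 0.0], [0.001, -0.0, -1.0]]
wrist_force: [0.7, 0.0, 0.7]
finger_gap: 55.8
finger_force: 0.0
```

```bash
python3 - <<'E'
from h import *
go(596,147,65,.105)
E
```

```text
t 3.0 pos [597.3 142.2 122.5] yaw 0.1039 tilt [ 0.001 -0.    -1.   ] gap 55.799483827632514 F [0.7 0.  0.7] | dxyz cm [-0.09 -0.49  5.75] spin -0.0011
```

{"method": "carry_out", "body": {
  "steps": [
    {"x": -0.1,"y": -0.5,"z": 2,"spin": 0,"gripper": 90},
    {"x": -0.1,"y": -0.5,"z": 5,"spin": 0,"gripper": 90},
    {"x": -0.1,"y": -0.5,"z": 5.8,"spin": 0,"gripper": 90},
    {"x": -0.1,"y": -0.5,"z": 5.8,"spin": 0,"gripper": 90},
    {"x": -0.1,"y": -0.5,"z": 5.8,"spin": 0,"gripper": 90}
  ]
}}

```text
time: 3.5
ee_pos: [596.2, 147.5, 64.7]
eef_rot: [[0.995, 0.104, 0.002], [0.104, -0.995, 0.0], [0.002, -0.0, -1.0]]
wrist_force: [1.2, 0.1, 0.4]
finger_gap: 55.1
finger_force: 0.0
```

```bash
python3 - <<'E'
from h import *
go(596,147,65,.105)
p,d=manip.camera("scene");cv2.imwrite("pics/s2.png",cv2.resize(p[90:240,240:420],(720,600),interpolation=2))
E
```

```text
t 3.5 pos [596.2 147.5  64.7] yaw 0.1044 tilt [ 0.002 -0.    -1.   ] gap 55.12735690769667 F [1.2 0.1 0.4] | dxyz cm [-0.03  0.05 -0.03] spin -0.0006
```

View pics/s2.png

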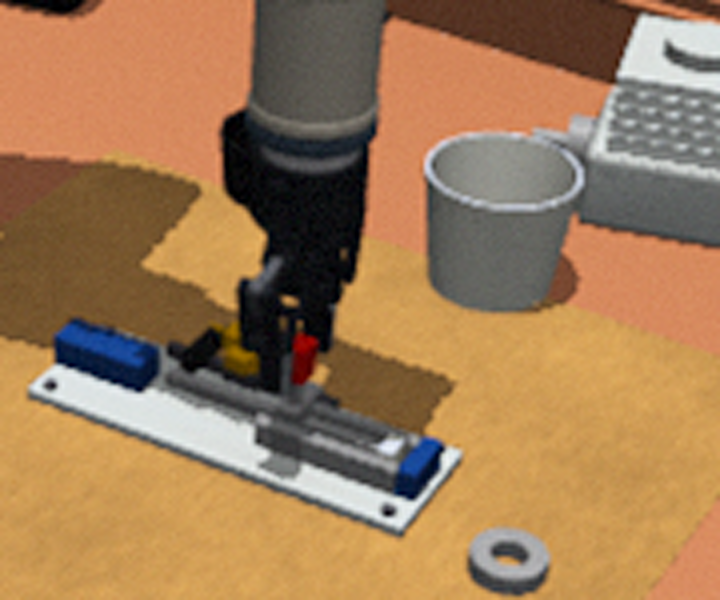

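The red knob, at about (315,179), stands between the two fingers.

{"method": "carry_out", "body": {
  "steps": [
    {"x": 0,"y": 0,"z": 0,"spin": 0,"gripper": 255},
    {"x": 0,"y": 0,"z": 0,"spin": 0,"gripper": 255},
    {"x": 0,"y": 0,"z": 0,"spin": 0,"gripper": 255},
    {"x": 0,"y": 0,"z": 0,"spin": 0,"gripper": 255},
    {"x": 0,"y": 0,"z": 0,"spin": 0,"gripper": 255},
    {"x": 0,"y": 0,"z": 0,"spin": 0,"gripper": 255}
  ],
  "grip_force": 60
}}

```text
time: 4.15
ee_pos: [595.7, 149.2, 64.5]
eef_rot: [[0.995, 0.104, 0.001], [0.104, -0.995, 0.002], [0.002, -0.002, -1.0]]
wrist_force: [-2.3, 7.7, 7.0]
finger_gap: 18.9
finger_force: 59.2
```

```bash
cat >> h.py <<'E'
def st():
    s=manip.observe();R=np.array(s["eef_rot"]);print("t",round(s["time"],2),"pos",np.round(s["ee_pos"],2),"F tool",(R.T@s["wrist_force"]).round(2),"M",np.round(s["moment"],2),"gap",round(s["finger_gap"],2),"ff",round(s["finger_force"],1))
E
python3 -c "
from h import *
st()"
```

```text
t 4.15 pos [595.73 149.19  64.55] F tool [-1.44 -7.9  -7.01] M [1.04 0.4  0.01] gap 18.93 ff 59.2
```

{"method": "carry_out", "body": {
  "steps": [
    {"x": 0,"y": -0.2,"z": 0,"spin": 0,"gripper": 255},
    {"x": -0.7,"y": -0.2,"z": 0,"spin": 0,"gripper": 255},
    {"x": -1.4,"y": -0.2,"z": 0,"spin": 0,"gripper": 255},
    {"x": -2.1,"y": -0.2,"z": 0,"spin": 0,"gripper": 255},
    {"x": -2.8,"y": -0.2,"z": 0,"spin": 0,"gripper": 255},
    {"x": -3.5,"y": -0.2,"z": 0,"spin": 0,"gripper": 255},
    {"x": -4.2,"y": -0.2,"z": 0,"spin": 0,"gripper": 255},
    {"x": -4.2,"y": -0.2,"z": 0,"spin": 0,"gripper": 255}
  ]
}}

```text
time: 4.95
ee_pos: [555.5, 145.6, 64.6]
eef_rot: [[0.994, 0.105, 0.006], [0.105, -0.994, 0.001], [0.006, -0.001, -1.0]]
wrist_force: [7.0, 1.0, 0.4]
finger_gap: 19.7
finger_force: 59.0
```

```bash
python3 -c "
from h import *
st()"
```

```text
t 4.95 pos [555.46 145.61  64.64] F tool [ 7.03 -0.22 -0.38] M [-0.23 -1.07 -0.08] gap 19.72 ff 59.0
```

{"method": "carry_out", "body": {
  "steps": [
    {"x": -0.5,"y": 0,"z": 0,"spin": 0,"gripper": 255},
    {"x": -1,"y": 0,"z": 0,"spin": 0,"gripper": 255},
    {"x": -1.4,"y": 0,"z": 0,"spin": 0,"gripper": 255},
    {"x": -1.6,"y": 0,"z": 0,"spin": 0,"gripper": 255},
    {"x": -1.8,"y": 0,"z": 0,"spin": 0,"gripper": 255},
    {"x": -2.0,"y": 0,"z": 0,"spin": 0,"gripper": 255},
    {"x": -2.0,"y": 0,"z": 0,"spin": 0,"gripper": 255}
  ]
}}

```text
time: 5.65
ee_pos: [536.6, 143.7, 64.6]
eef_rot: [[0.994, 0.105, 0.007], [0.105, -0.994, 0.001], [0.007, -0.001, -1.0]]
wrist_force: [9.5, 2.0, -0.4]
finger_gap: 19.1
finger_force: 59.1
```

```bash
python3 - <<'E'
from h import *
st()
T=cv2.imread("pics/top0.png");o=np.array([595.7,149.2])-42*np.array([.9945,.1045])
# dark strip profile along track x at various y, plane z=55
for y in(2,0,-3,4,8):
    xs=np.arange(-80,10,3.);P=np.c_[o[0]+xs*.9945-y*.1045,o[1]+xs*.1045+y*.9945,np.full(len(xs),55)]
    uv=proj("top",P).astype(np.float32);v=cv2.remap(T,uv[None,:,0],uv[None,:,1],1)[0].astype(int)
    print(y,[(int(x),*c.tolist()) for x,c in zip(xs,v) if c.max()<75])
E
```

```text
t 5.65 pos [536.58 143.67  64.64] F tool [ 9.69 -1.04  0.45] M [-0.18 -1.25 -0.05] gap 19.12 ff 59.1
2 [(-41, 39, 42, 42), (-38, 22, 23, 25), (-35, 26, 24, 28), (-32, 55, 57, 57)]
0 [(-41, 43, 44, 46), (-38, 23, 23, 25), (-35, 28, 26, 28), (-32, 56, 59, 61)]
-3 [(-41, 39, 39, 40), (-38, 19, 21, 20), (-35, 11, 9, 11), (-32, 58, 62, 61)]
4 [(-41, 30, 32, 32), (-38, 16, 21, 20), (-35, 23, 23, 26), (-32, 55, 57, 55)]
8 [(-44, 70, 73, 72), (-41, 26, 27, 29), (-38, 18, 18, 16), (-35, 20, 20, 22), (-32, 53, 52, 49)]
```

{"method": "carry_out", "body": {
  "steps": [
    {"x": -0.3,"y": 0,"z": 0,"spin": 0,"gripper": 255},
    {"x": -0.5,"y": 0,"z": 0,"spin": 0,"gripper": 255},
    {"x": -0.6,"y": 0,"z": 0,"spin": 0,"gripper": 255},
    {"x": -0.7,"y": 0,"z": 0,"spin": 0,"gripper": 255},
    {"x": -0.8,"y": 0,"z": 0,"spin": 0,"gripper": 255},
    {"x": -0.8,"y": 0,"z": 0,"spin": 0,"gripper": 255}
  ]
}}

```text
time: 6.25
ee_pos: [528.9, 142.9, 64.6]
eef_rot: [[0.994, 0.105, 0.007], [0.105, -0.994, 0.002], [0.007, -0.001, -1.0]]
wrist_force: [9.6, 1.0, 0.2]
finger_gap: 18.9
finger_force: 59.0
```

```bash
python3 -c "
from h import *
st()"
```

```text
t 6.25 pos [528.91 142.88  64.64] F tool [ 9.64  0.01 -0.09] M [-0.19 -1.36 -0.04] gap 18.91 ff 59.0
```

Draw is now about 67 mm, with no contact yet.

{"method": "carry_out", "body": {
  "steps": [
    {"x": -0.1,"y": 0,"z": 0,"spin": 0,"gripper": 255},
    {"x": -0.2,"y": 0,"z": 0,"spin": 0,"gripper": 255},
    {"x": -0.3,"y": 0,"z": 0,"spin": 0,"gripper": 255},
    {"x": -0.3,"y": 0,"z": 0,"spin": 0,"gripper": 255},
    {"x": -0.3,"y": 0,"z": 0,"spin": 0,"gripper": 255}
  ]
}}

```text
time: 6.75
ee_pos: [526.7, 142.7, 64.7]
eef_rot: [[0.994, 0.105, 0.009], [0.105, -0.994, 0.002], [0.009, -0.001, -1.0]]
wrist_force: [12.1, 1.2, -3.2]
finger_gap: 18.9
finger_force: 58.8
```

```bash
python3 -c "
from h import *
st()"
```

```text
t 6.75 pos [526.73 142.67  64.68] F tool [12.16  0.08  3.3 ] M [-0.25 -1.82 -0.08] gap 18.94 ff 58.8
```

{"method": "carry_out", "body": {
  "steps": [
    {"x": -0.1,"y": 0,"z": 0,"spin": 0,"gripper": 255},
    {"x": -0.15,"y": 0,"z": 0,"spin": 0,"gripper": 255},
    {"x": -0.15,"y": 0,"z": 0,"spin": 0,"gripper": 255},
    {"x": -0.15,"y": 0,"z": 0,"spin": 0,"gripper": 255}
  ]
}}

```text
time: 7.15
ee_pos: [526.6, 142.7, 64.7]
eef_rot: [[0.994, 0.105, 0.011], [0.105, -0.994, 0.002], [0.011, -0.001, -1.0]]
wrist_force: [17.0, 1.7, -8.5]
finger_gap: 19.1
finger_force: 58.9
```

```bash
python3 -c "
from h import *
st()"
```

```text
t 7.15 pos [526.61 142.69  64.74] F tool [17.02  0.1   8.68] M [-0.25 -2.54 -0.05] gap 19.11 ff 58.9
```

{"method": "carry_out", "body": {
  "steps": [
    {"x": 0.1,"y": -0.2,"z": 0,"spin": 0,"gripper": 255},
    {"x": 0.1,"y": -0.5,"z": 0,"spin": 0,"gripper": 255},
    {"x": 0.1,"y": -0.8,"z": 0,"spin": 0,"gripper": 255},
    {"x": 0.1,"y": -1.1,"z": 0,"spin": 0,"gripper": 255},
    {"x": 0.1,"y": -1.4,"z": 0,"spin": 0,"gripper": 255},
    {"x": 0.1,"y": -1.5,"z": 0,"spin": 0,"gripper": 255},
    {"x": 0.1,"y": -1.5,"z": 0,"spin": 0,"gripper": 255}
  ]
}}

```text
time: 7.85
ee_pos: [525.2, 157.4, 64.7]
eef_rot: [[0.994, 0.105, 0.01], [0.105, -0.994, 0.002], [0.01, -0.001, -1.0]]
wrist_force: [14.6, -0.2, -5.4]
finger_gap: 18.9
finger_force: 59.4
```

```bash
python3 -c "
from h import *
st()"
```

```text
t 7.85 pos [525.18 157.44  64.72] F tool [14.45  1.74  5.51] M [-0.55 -2.13 -0.14] gap 18.89 ff 59.4
```

{"method": "carry_out", "body": {
  "steps": [
    {"x": 0.1,"y": 0,"z": 0,"spin": 0,"gripper": 255},
    {"x": 0.25,"y": 0,"z": 0,"spin": 0,"gripper": 255},
    {"x": 0.4,"y": 0,"z": 0,"spin": 0,"gripper": 255},
    {"x": 0.55,"y": 0,"z": 0,"spin": 0,"gripper": 255},
    {"x": 0.65,"y": 0,"z": 0,"spin": 0,"gripper": 255},
    {"x": 0.65,"y": 0,"z": 0,"spin": 0,"gripper": 255}
  ]
}}

```text
time: 8.45
ee_pos: [529.5, 157.8, 64.6]
eef_rot: [[0.994, 0.105, 0.005], [0.105, -0.994, 0.001], [0.005, -0.0, -1.0]]
wrist_force: [6.4, 0.2, 2.7]
finger_gap: 18.5
finger_force: 60.7
```

```bash
python3 -c "
from h import *
st()"
```

```text
t 8.45 pos [529.51 157.83  64.61] F tool [ 6.39  0.5  -2.68] M [-0.46 -0.98 -0.07] gap 18.46 ff 60.7
```

{"method": "carry_out", "body": {
  "steps": [
    {"x": 0.15,"y": 0,"z": 0,"spin": 0,"gripper": 255},
    {"x": 0.2,"y": 0,"z": 0,"spin": 0,"gripper": 255},
    {"x": 0.2,"y": 0,"z": 0,"spin": 0,"gripper": 90},
    {"x": 0.2,"y": 0,"z": 0,"spin": 0,"gripper": 90},
    {"x": 0.2,"y": 0,"z": 0,"spin": 0,"gripper": 90},
    {"x": 0.2,"y": 0,"z": 0,"spin": 0,"gripper": 90},
    {"x": 0.2,"y": 0,"z": -3,"spin": 0,"gripper": 90},
    {"x": 0.2,"y": 0,"z": -7,"spin": 0,"gripper": 90}
  ]
}}

```text
time: 9.25
ee_pos: [527.1, 157.2, 132.1]
eef_rot: [[0.995, 0.105, -0.005], [0.105, -0.995, -0.001], [-0.005, 0.001, -1.0]]
wrist_force: [0.9, -0.1, 0.9]
finger_gap: 55.3
finger_force: 0.0
```

```bash
python3 - <<'E'
from h import *
st();go(573,-152,140,.105)
E
```

```text
t 9.25 pos [527.06 157.16 132.11] F tool [ 0.9   0.18 -0.86] M [ 0.02  0.01 -0.03] gap 55.31 ff 0.0
t 9.25 pos [527.1 157.2 132.1] yaw 0.1048 tilt [-0.005  0.001 -1.   ] gap 55.311786275937735 F [ 0.9 -0.1  0.9] | dxyz cm [ 1.33 31.23 -0.77] spin -0.0002
```

{"method": "carry_out", "body": {
  "steps": [
    {"x": 1.0,"y": 31.2,"z": 0,"spin": 0,"gripper": 90},
    {"x": 1.0,"y": 31.2,"z": 0,"spin": 0,"gripper": 90},
    {"x": 1.0,"y": 31.2,"z": 0,"spin": 0,"gripper": 90},
    {"x": 1.0,"y": 31.2,"z": 0,"spin": 0,"gripper": 90},
    {"x": 1.0,"y": 31.2,"z": 0,"spin": 0,"gripper": 90},
    {"x": 1.0,"y": 31.2,"z": 0,"spin": 0,"gripper": 90},
    {"x": 1.0,"y": 31.2,"z": 0,"spin": 0,"gripper": 90},
    {"x": 1.0,"y": 31.2,"z": 0,"spin": 0,"gripper": 90}
  ]
}}

```text
time: 10.05
ee_pos: [571.3, -153.3, 133.0]
eef_rot: [[0.995, 0.102, -0.0], [0.102, -0.995, 0.0], [-0.0, -0.0, -1.0]]
wrist_force: [-0.1, 0.5, 0.2]
finger_gap: 55.5
finger_force: 0.0
```

```bash
python3 - <<'E'
from h import *
go(570,-152.5,100,.105)
c=manip.camera;p,d=c("top");cv2.imwrite("pics/t2.png",p)
a=cv2.resize(p[140:300,190:250],(225,600),interpolation=2)
q,d=c("scene");b=cv2.resize(q[150:310,170:370],(570,456),interpolation=2);b=cv2.copyMakeBorder(b,0,144,0,0,0)
cv2.imwrite("pics/v2.png",np.hstack([a,b]))
E
```

```text
t 10.05 pos [ 571.3 -153.3  133. ] yaw 0.1017 tilt [-0. -0. -1.] gap 55.506823650211096 F [-0.1  0.5  0.2] | dxyz cm [-0.12 -0.09  3.3 ] spin -0.0033
```

View pics/v2.png

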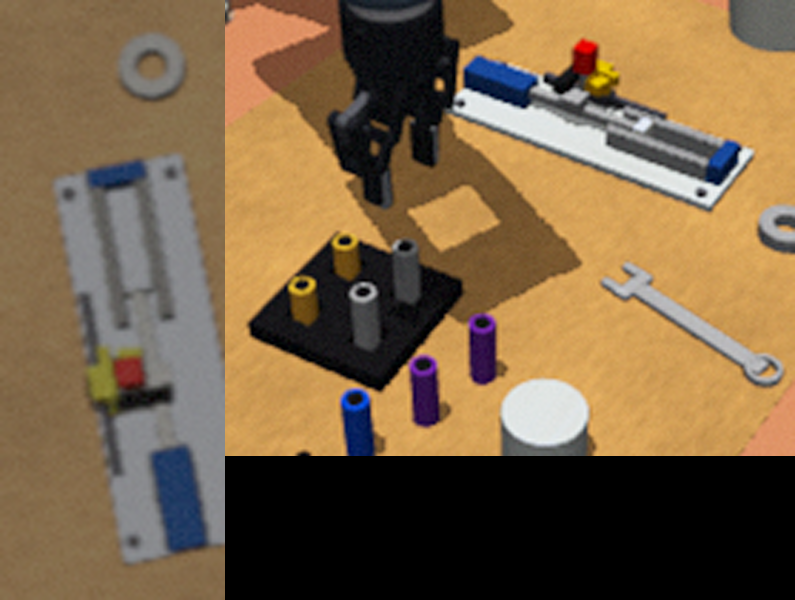

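The knob hangs in the yellow catch at top (224,240), and the channel in front of it is empty. The gripper is above the nearer steel pin.

{"method": "carry_out", "body": {
  "steps": [
    {"x": -0.1,"y": -0.1,"z": 3,"spin": 0,"gripper": 90},
    {"x": -0.1,"y": -0.1,"z": 6,"spin": 0,"gripper": 90},
    {"x": -0.1,"y": -0.1,"z": 8,"spin": 0,"gripper": 90},
    {"x": -0.1,"y": -0.1,"z": 9.7,"spin": 0,"gripper": 90},
    {"x": -0.1,"y": -0.1,"z": 9.7,"spin": 0,"gripper": 90},
    {"x": -0.1,"y": -0.1,"z": 9.7,"spin": 0,"gripper": 90}
  ]
}}

```text
time: 10.75
ee_pos: [570.2, -149.2, 36.5]
eef_rot: [[0.994, 0.106, -0.001], [0.106, -0.994, 0.0], [-0.001, -0.0, -1.0]]
wrist_force: [0.1, 0.3, 0.0]
finger_gap: 55.3
finger_force: 0.0
```

```bash
python3 - <<'E'
from h import *
st()
E
```

```text
t 10.75 pos [ 570.22 -149.2    36.45] F tool [ 0.14 -0.25 -0.03] M [-0.   -0.02  0.07] gap 55.32 ff 0.0
```

{"method": "carry_out", "body": {
  "steps": [
    {"x": 0,"y": 0,"z": 0,"spin": 0,"gripper": 255},
    {"x": 0,"y": 0,"z": 0,"spin": 0,"gripper": 255},
    {"x": 0,"y": 0,"z": 0,"spin": 0,"gripper": 255},
    {"x": 0,"y": 0,"z": 0,"spin": 0,"gripper": 255},
    {"x": 0,"y": 0,"z": 0,"spin": 0,"gripper": 255}
  ],
  "grip_force": 40
}}

```text
time: 11.25
ee_pos: [571.0, -150.7, 37.4]
eef_rot: [[0.995, 0.104, 0.002], [0.104, -0.995, 0.0], [0.002, 0.0, -1.0]]
wrist_force: [-0.5, 1.8, 8.1]
finger_gap: 20.9
finger_force: 38.9
```

```bash
python3 - <<'E'
from h import *
st()
E
```

```text
t 11.25 pos [ 571.02 -150.71   37.35] F tool [-0.32 -1.86 -8.06] M [ 0.48  0.09 -0.  ] gap 20.94 ff 38.9
```

{"method": "carry_out", "body": {
  "steps": [
    {"x": 0,"y": 0,"z": -1,"spin": 0,"gripper": 255},
    {"x": 0,"y": 0,"z": -3,"spin": 0,"gripper": 255},
    {"x": 0,"y": 0,"z": -6,"spin": 0,"gripper": 255},
    {"x": 0,"y": 0,"z": -9,"spin": 0,"gripper": 255},
    {"x": 0,"y": 0,"z": -9,"spin": 0,"gripper": 255},
    {"x": 0,"y": 0,"z": -9,"spin": 0,"gripper": 255}
  ]
}}

```text
time: 11.85
ee_pos: [570.5, -150.9, 127.2]
eef_rot: [[0.995, 0.104, 0.002], [0.104, -0.995, -0.0], [0.001, 0.001, -1.0]]
wrist_force: [-0.7, -0.6, -2.1]
finger_gap: 20.8
finger_force: 39.3
```

```bash
python3 - <<'E'
from h import *
st();go(665.3,156.7,126,.105)
E
```

```text
t 11.85 pos [ 570.52 -150.87  127.18] F tool [-0.79  0.48  2.11] M [ 0.04  0.01 -0.01] gap 20.82 ff 39.3
t 11.85 pos [ 570.5 -150.9  127.2] yaw 0.1047 tilt [ 0.001  0.001 -1.   ] gap 20.818695996938473 F [-0.7 -0.6 -2.1] | dxyz cm [ 12.64 -29.6    0.12] spin -0.0003
```

{"method": "carry_out", "body": {
  "steps": [
    {"x": 3,"y": -7,"z": 0,"spin": 0,"gripper": 255},
    {"x": 5,"y": -11,"z": 0,"spin": 0,"gripper": 255},
    {"x": 7,"y": -16,"z": 0,"spin": 0,"gripper": 255},
    {"x": 9,"y": -21,"z": 0,"spin": 0,"gripper": 255},
    {"x": 11,"y": -26,"z": 0,"spin": 0,"gripper": 255},
    {"x": 12.6,"y": -29.6,"z": 0,"spin": 0,"gripper": 255},
    {"x": 12.6,"y": -29.6,"z": 0,"spin": 0,"gripper": 255},
    {"x": 12.6,"y": -29.6,"z": 0,"spin": 0,"gripper": 255}
  ]
}}

```text
time: 12.65
ee_pos: [664.3, 159.7, 124.7]
eef_rot: [[0.994, 0.108, -0.002], [0.108, -0.994, 0.0], [-0.002, -0.0, -1.0]]
wrist_force: [0.0, -0.4, -1.7]
finger_gap: 21.0
finger_force: 39.5
```

{"method": "carry_out", "body": {
  "steps": [
    {"x": 0,"y": 0,"z": 1,"spin": 0,"gripper": 255},
    {"x": 0,"y": 0,"z": 2,"spin": 0,"gripper": 255},
    {"x": 0,"y": 0,"z": 2,"spin": 0,"gripper": 255},
    {"x": 0,"y": 0,"z": 2,"spin": 0,"gripper": 255}
  ]
}}

```text
time: 13.05
ee_pos: [664.1, 155.5, 105.5]
eef_rot: [[0.995, 0.103, -0.002], [0.103, -0.995, -0.0], [-0.002, 0.0, -1.0]]
wrist_force: [0.2, 0.8, -0.6]
finger_gap: 20.9
finger_force: 39.5
```

```bash
python3 - <<'E'
from h import *
go(665.3,156.7,38,.105)
p,d=manip.camera("top");a=cv2.resize(p[150:300,180:300],(480,600),interpolation=2)
q,d=manip.camera("scene");b=cv2.resize(q[110:240,280:350],(320,594),interpolation=2);b=cv2.copyMakeBorder(b,0,6,0,0,0)
cv2.imwrite("pics/v3.png",np.hstack([a,b]))
E
```

```text
t 13.05 pos [664.1 155.5 105.5] yaw 0.1033 tilt [-0.002  0.    -1.   ] gap 20.86415615513787 F [ 0.2  0.8 -0.6] | dxyz cm [ 0.14 -0.11  6.75] spin -0.0017
```

View pics/v3.png

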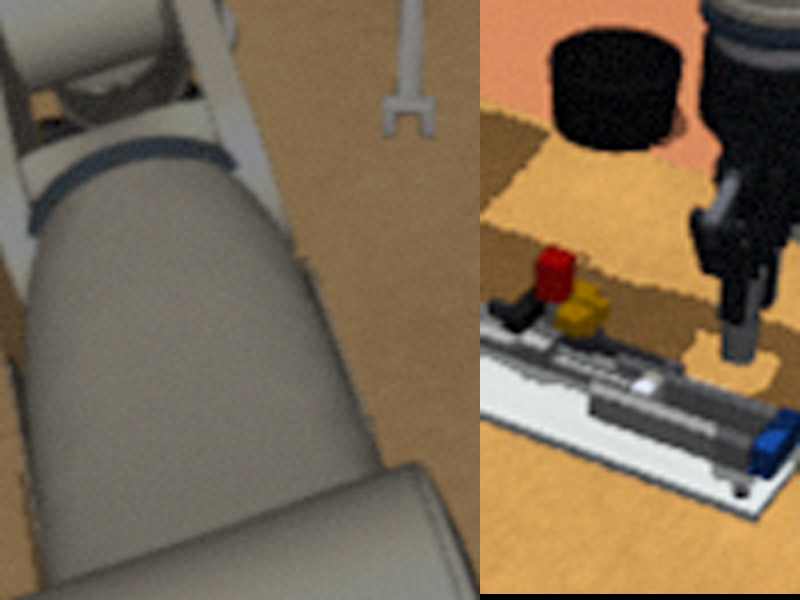

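The pin hangs upright in the fingers at scene (322,183). The hung knob is at (297,170) and the open channel lies below.

{"method": "carry_out", "body": {
  "steps": [
    {"x": 0,"y": -0.1,"z": 1,"spin": 0,"gripper": 255},
    {"x": 0,"y": -0.1,"z": 2,"spin": 0,"gripper": 255},
    {"x": 0,"y": -0.1,"z": 3,"spin": 0,"gripper": 255},
    {"x": 0,"y": -0.1,"z": 3.6,"spin": 0,"gripper": 255},
    {"x": 0,"y": -0.1,"z": 3.6,"spin": 0,"gripper": 255},
    {"x": 0,"y": -0.1,"z": 3.6,"spin": 0,"gripper": 255}
  ]
}}

```text
time: 13.75
ee_pos: [664.5, 157.9, 70.0]
eef_rot: [[0.995, 0.105, -0.0], [0.105, -0.995, -0.0], [-0.0, 0.0, -1.0]]
wrist_force: [0.0, -0.4, -0.8]
finger_gap: 20.6
finger_force: 39.5
```

```bash
python3 - <<'E'
from h import *
st();go(664.3,156.6,38,.105)
E
```

```text
t 13.75 pos [664.5  157.88  70.03] F tool [-0.03  0.44  0.78] M [-0.01 -0.02 -0.03] gap 20.58 ff 39.5
t 13.75 pos [664.5 157.9  70. ] yaw 0.1049 tilt [-0.  0. -1.] gap 20.582005243282484 F [ 0.  -0.4 -0.8] | dxyz cm [-0.03  0.12  3.2 ] spin -0.0001
```

{"method": "carry_out", "body": {
  "steps": [
    {"x": 0,"y": 0.12,"z": 0.3,"spin": 0,"gripper": 255},
    {"x": 0,"y": 0.12,"z": 0.6,"spin": 0,"gripper": 255},
    {"x": 0,"y": 0.12,"z": 1.0,"spin": 0,"gripper": 255},
    {"x": 0,"y": 0.12,"z": 1.4,"spin": 0,"gripper": 255},
    {"x": 0,"y": 0.12,"z": 1.8,"spin": 0,"gripper": 255},
    {"x": 0,"y": 0.12,"z": 1.8,"spin": 0,"gripper": 255}
  ]
}}

```text
time: 14.35
ee_pos: [664.2, 156.6, 51.5]
eef_rot: [[0.995, 0.105, -0.001], [0.105, -0.995, -0.0], [-0.001, 0.0, -1.0]]
wrist_force: [-0.5, 0.5, -1.3]
finger_gap: 21.1
finger_force: 39.5
```

```bash
python3 - <<'E'
from h import *
st();go(664.3,156.6,38,.105)
E
```

```text
t 14.35 pos [664.23 156.65  51.47] F tool [-0.45 -0.51  1.28] M [0.06 0.01 0.03] gap 21.1 ff 39.5
t 14.35 pos [664.2 156.6  51.5] yaw 0.1048 tilt [-0.001  0.    -1.   ] gap 21.101986263317016 F [-0.5  0.5 -1.3] | dxyz cm [0.01 0.01 1.35] spin -0.0002
```

{"method": "carry_out", "body": {
  "steps": [
    {"x": 0,"y": 0,"z": 0.4,"spin": 0,"gripper": 255},
    {"x": 0,"y": 0,"z": 0.8,"spin": 0,"gripper": 255},
    {"x": 0,"y": 0,"z": 1.1,"spin": 0,"gripper": 255},
    {"x": 0,"y": 0,"z": 1.2,"spin": 0,"gripper": 255},
    {"x": 0,"y": 0,"z": 1.25,"spin": 0,"gripper": 255},
    {"x": 0,"y": 0,"z": 1.25,"spin": 0,"gripper": 255}
  ]
}}

```text
time: 14.95
ee_pos: [664.7, 156.7, 39.7]
eef_rot: [[0.995, 0.105, -0.0], [0.105, -0.995, 0.0], [-0.0, -0.0, -1.0]]
wrist_force: [-0.4, 1.0, -0.9]
finger_gap: 20.5
finger_force: 39.5
```

```bash
python3 - <<'E'
from h import *
st()
E
```

```text
t 14.95 pos [664.66 156.68  39.75] F tool [-0.25 -1.06  0.91] M [0.09 0.03 0.03] gap 20.5 ff 39.5
```

Not touching the floor yet, so I lower further in small steps.

{"method": "carry_out", "body": {
  "steps": [
    {"x": 0,"y": 0,"z": 0.1,"spin": 0,"gripper": 255},
    {"x": 0,"y": 0,"z": 0.15,"spin": 0,"gripper": 255},
    {"x": 0,"y": 0,"z": 0.2,"spin": 0,"gripper": 255},
    {"x": 0,"y": 0,"z": 0.2,"spin": 0,"gripper": 255}
  ]
}}

```text
time: 15.35
ee_pos: [665.0, 156.7, 39.4]
eef_rot: [[0.995, 0.105, 0.001], [0.105, -0.995, 0.0], [0.001, -0.0, -1.0]]
wrist_force: [-3.5, -0.3, 11.0]
finger_gap: 20.3
finger_force: 40.7
```

```bash
python3 - <<'E'
from h import *
st()
E
```

```text
t 15.35 pos [665.04 156.74  39.37] F tool [ -3.54  -0.02 -11.03] M [-0.08  0.79  0.04] gap 20.28 ff 40.7
```

{"method": "carry_out", "body": {
  "steps": [
    {"x": 0,"y": 0,"z": -0.2,"spin": 0,"gripper": 255},
    {"x": 0,"y": 0,"z": -0.2,"spin": 0,"gripper": 110},
    {"x": 0,"y": 0,"z": -0.2,"spin": 0,"gripper": 110},
    {"x": 0,"y": 0,"z": -0.2,"spin": 0,"gripper": 110},
    {"x": 0,"y": 0,"z": -0.2,"spin": 0,"gripper": 110},
    {"x": 0,"y": 0,"z": -3,"spin": 0,"gripper": 110},
    {"x": 0,"y": 0,"z": -6,"spin": 0,"gripper": 90},
    {"x": 0,"y": 0,"z": -9,"spin": 0,"gripper": 90}
  ]
}}

```text
time: 16.15
ee_pos: [664.4, 156.6, 128.3]
eef_rot: [[0.995, 0.105, -0.001], [0.105, -0.995, -0.0], [-0.001, 0.0, -1.0]]
wrist_force: [0.8, 0.7, -0.4]
finger_gap: 54.9
finger_force: 0.0
```

```bash
python3 - <<'E'
from h import *
st();go(580,-212.5,126,.105)
E
```

```text
t 16.15 pos [664.39 156.56 128.35] F tool [ 0.89 -0.56  0.41] M [-0.01 -0.02  0.01] gap 54.89 ff 0.0
t 16.15 pos [664.4 156.6 128.3] yaw 0.1047 tilt [-0.001  0.    -1.   ] gap 54.893955463010045 F [ 0.8  0.7 -0.4] | dxyz cm [-12.25  35.82   0.25] spin -0.0003
```

{"method": "carry_out", "body": {
  "steps": [
    {"x": -12.2,"y": 35.8,"z": 0,"spin": 0,"gripper": 90},
    {"x": -12.2,"y": 35.8,"z": 0,"spin": 0,"gripper": 90},
    {"x": -12.2,"y": 35.8,"z": 0,"spin": 0,"gripper": 90},
    {"x": -12.2,"y": 35.8,"z": 0,"spin": 0,"gripper": 90},
    {"x": -12.2,"y": 35.8,"z": 0,"spin": 0,"gripper": 90},
    {"x": -12.2,"y": 35.8,"z": 0,"spin": 0,"gripper": 90},
    {"x": -12.2,"y": 35.8,"z": 0,"spin": 0,"gripper": 90},
    {"x": -12.2,"y": 35.8,"z": 0,"spin": 0,"gripper": 90}
  ]
}}

```text
time: 16.95
ee_pos: [579.7, -215.5, 127.9]
eef_rot: [[0.995, 0.103, 0.0], [0.103, -0.995, -0.001], [-0.0, 0.001, -1.0]]
wrist_force: [0.3, 0.6, 0.9]
finger_gap: 55.2
finger_force: 0.0
```

{"method": "carry_out", "body": {
  "steps": [
    {"x": 0,"y": 0,"z": 1,"spin": 0,"gripper": 90},
    {"x": 0,"y": 0,"z": 3,"spin": 0,"gripper": 90},
    {"x": 0,"y": 0,"z": 4,"spin": 0,"gripper": 90},
    {"x": 0,"y": 0,"z": 4,"spin": 0,"gripper": 90},
    {"x": 0,"y": 0,"z": 4,"spin": 0,"gripper": 90}
  ]
}}

```text
time: 17.45
ee_pos: [581.0, -211.4, 87.7]
eef_rot: [[0.994, 0.105, -0.0], [0.105, -0.994, 0.0], [-0.0, -0.0, -1.0]]
wrist_force: [0.4, -0.7, 0.5]
finger_gap: 55.3
finger_force: 0.0
```

```bash
python3 - <<'E'
from h import *
st();go(580,-212.5,36.5,.105)
p,d=manip.camera("top");a=cv2.resize(p[160:300,190:250],(257,600),interpolation=2)
q,d=manip.camera("scene");b=cv2.resize(q[150:290,170:290],(514,600),interpolation=2)
cv2.imwrite("pics/v4.png",np.hstack([a,b]))
E
```

```text
t 17.45 pos [ 581.   -211.39   87.75] F tool [ 0.31  0.71 -0.47] M [-0.03 -0.06  0.  ] gap 55.25 ff 0.0
t 17.45 pos [ 581.  -211.4   87.7] yaw 0.1057 tilt [-0. -0. -1.] gap 55.25234899623331 F [ 0.4 -0.7  0.5] | dxyz cm [-0.11  0.1   5.12] spin 0.0007
```

View pics/v4.png

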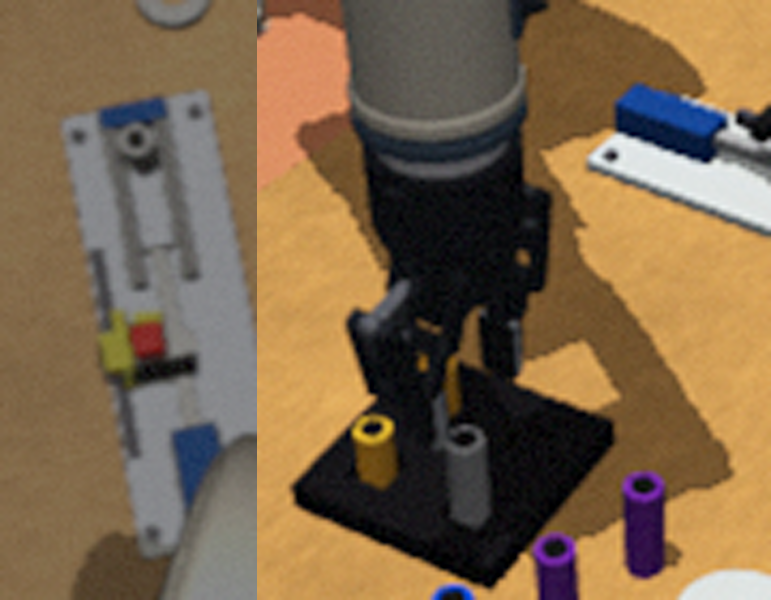

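The first pin stands upright in the channel behind the blue stop at top (222,193). The gripper is above the second steel pin, at about scene (278,252).

{"method": "carry_out", "body": {
  "steps": [
    {"x": -0.1,"y": 0.1,"z": 2,"spin": 0,"gripper": 90},
    {"x": -0.1,"y": 0.1,"z": 4,"spin": 0,"gripper": 90},
    {"x": -0.1,"y": 0.1,"z": 5.1,"spin": 0,"gripper": 90},
    {"x": -0.1,"y": 0.1,"z": 5.1,"spin": 0,"gripper": 90},
    {"x": -0.1,"y": 0.1,"z": 5.1,"spin": 0,"gripper": 255},
    {"x": -0.1,"y": 0.1,"z": 5.1,"spin": 0,"gripper": 255},
    {"x": -0.1,"y": 0.1,"z": 5.1,"spin": 0,"gripper": 255},
    {"x": -0.1,"y": 0.1,"z": 5.1,"spin": 0,"gripper": 255}
  ]
}}

```text
time: 18.35
ee_pos: [580.7, -213.5, 37.8]
eef_rot: [[0.995, 0.105, 0.002], [0.105, -0.995, -0.001], [0.002, 0.001, -1.0]]
wrist_force: [-0.0, -0.3, 5.8]
finger_gap: 21.1
finger_force: 39.3
```

{"method": "carry_out", "body": {
  "steps": [
    {"x": 0,"y": 0,"z": 0,"spin": 0,"gripper": 255}
  ]
}}

```text
time: 18.45
ee_pos: [580.7, -213.5, 37.9]
eef_rot: [[0.995, 0.105, 0.002], [0.105, -0.995, -0.001], [0.002, 0.001, -1.0]]
wrist_force: [-0.4, -0.0, 6.5]
finger_gap: 21.2
finger_force: 39.4
```

```bash
python3 - <<'E'
from h import *
st()
E
```

```text
t 18.45 pos [ 580.7  -213.5    37.87] F tool [-0.35 -0.   -6.49] M [0.05 0.02 0.03] gap 21.17 ff 39.4
```

{"method": "carry_out", "body": {
  "steps": [
    {"x": 0,"y": 0,"z": -1,"spin": 0,"gripper": 255},
    {"x": 0,"y": 0,"z": -4,"spin": 0,"gripper": 255},
    {"x": 0,"y": 0,"z": -8,"spin": 0,"gripper": 255},
    {"x": 0,"y": 0,"z": -9,"spin": 0,"gripper": 255},
    {"x": 0,"y": 0,"z": -9,"spin": 0,"gripper": 255}
  ]
}}

```text
time: 18.95
ee_pos: [581.0, -213.7, 129.1]
eef_rot: [[0.995, 0.105, 0.004], [0.105, -0.995, -0.001], [0.003, 0.002, -1.0]]
wrist_force: [-0.8, -0.2, -1.0]
finger_gap: 20.7
finger_force: 39.4
```

{"method": "carry_out", "body": {
  "steps": [
    {"x": 1.1,"y": -4.4,"z": 0,"spin": 0,"gripper": 255},
    {"x": 2.3,"y": -9,"z": 0,"spin": 0,"gripper": 255},
    {"x": 3.5,"y": -14,"z": 0,"spin": 0,"gripper": 255},
    {"x": 4.7,"y": -19,"z": 0,"spin": 0,"gripper": 255},
    {"x": 6,"y": -24,"z": 0,"spin": 0,"gripper": 255},
    {"x": 7.2,"y": -28.5,"z": 0,"spin": 0,"gripper": 255},
    {"x": 8.3,"y": -33,"z": 0,"spin": 0,"gripper": 255},
    {"x": 9.1,"y": -35.9,"z": 0,"spin": 0,"gripper": 255}
  ]
}}

```text
time: 19.75
ee_pos: [631.7, 156.4, 124.9]
eef_rot: [[0.994, 0.106, -0.002], [0.106, -0.994, -0.0], [-0.002, -0.0, -1.0]]
wrist_force: [-0.0, -0.4, -1.1]
finger_gap: 20.7
finger_force: 39.5
```

{"method": "carry_out", "body": {
  "steps": [
    {"x": 0,"y": 0,"z": 1,"spin": 0,"gripper": 255},
    {"x": 0,"y": 0,"z": 3,"spin": 0,"gripper": 255},
    {"x": 0,"y": 0,"z": 4.5,"spin": 0,"gripper": 255},
    {"x": 0,"y": 0,"z": 4.5,"spin": 0,"gripper": 255},
    {"x": 0,"y": 0,"z": 4.5,"spin": 0,"gripper": 255},
    {"x": 0,"y": 0,"z": 4.5,"spin": 0,"gripper": 255},
    {"x": 0,"y": 0,"z": 4.5,"spin": 0,"gripper": 255}
  ]
}}

```text
time: 20.45
ee_pos: [633.5, 153.1, 82.7]
eef_rot: [[0.995, 0.104, 0.001], [0.104, -0.995, 0.0], [0.001, -0.0, -1.0]]
wrist_force: [-0.3, -0.5, -1.1]
finger_gap: 20.8
finger_force: 39.5
```

```bash
python3 - <<'E'
from h import *
st();go(633,153.3,39,.105)
E
```

```text
t 20.45 pos [633.47 153.12  82.68] F tool [-0.34  0.5   1.1 ] M [-0.   -0.03 -0.05] gap 20.77 ff 39.5
t 20.45 pos [633.5 153.1  82.7] yaw 0.1043 tilt [ 0.001 -0.    -1.   ] gap 20.765485612011766 F [-0.3 -0.5 -1.1] | dxyz cm [-0.05 -0.02  4.37] spin -0.0007
```

Aligned; lowering to just above the floor.

{"method": "carry_out", "body": {
  "steps": [
    {"x": 0,"y": 0,"z": 0.8,"spin": 0,"gripper": 255},
    {"x": 0,"y": 0,"z": 1.4,"spin": 0,"gripper": 255},
    {"x": 0,"y": 0,"z": 1.9,"spin": 0,"gripper": 255},
    {"x": 0,"y": 0,"z": 2.3,"spin": 0,"gripper": 255},
    {"x": 0,"y": 0,"z": 2.7,"spin": 0,"gripper": 255},
    {"x": 0,"y": 0,"z": 3.1,"spin": 0,"gripper": 255},
    {"x": 0,"y": 0,"z": 3.1,"spin": 0,"gripper": 255}
  ]
}}

```text
time: 21.15
ee_pos: [632.4, 153.3, 50.1]
eef_rot: [[0.995, 0.105, -0.001], [0.105, -0.995, -0.0], [-0.001, 0.0, -1.0]]
wrist_force: [-0.5, 0.7, -0.6]
finger_gap: 20.5
finger_force: 39.5
```

```bash
python3 - <<'E'
from h import *
st();go(633,153.3,39,.105)
E
```

```text
t 21.15 pos [632.42 153.26  50.08] F tool [-0.45 -0.77  0.65] M [-0.    0.01 -0.03] gap 20.49 ff 39.5
t 21.15 pos [632.4 153.3  50.1] yaw 0.1048 tilt [-0.001  0.    -1.   ] gap 20.485456827645937 F [-0.5  0.7 -0.6] | dxyz cm [0.06 0.   1.11] spin -0.0002
```

{"method": "carry_out", "body": {
  "steps": [
    {"x": 0,"y": 0,"z": 0.4,"spin": 0,"gripper": 255},
    {"x": 0,"y": 0,"z": 0.8,"spin": 0,"gripper": 255},
    {"x": 0,"y": 0,"z": 1.0,"spin": 0,"gripper": 255},
    {"x": 0,"y": 0,"z": 1.1,"spin": 0,"gripper": 255},
    {"x": 0,"y": 0,"z": 1.15,"spin": 0,"gripper": 255},
    {"x": 0,"y": 0,"z": 1.15,"spin": 0,"gripper": 255}
  ]
}}

```text
time: 21.75
ee_pos: [632.8, 153.3, 39.9]
eef_rot: [[0.995, 0.105, -0.0], [0.105, -0.995, -0.0], [-0.0, 0.0, -1.0]]
wrist_force: [-2.0, -0.7, 5.9]
finger_gap: 20.9
finger_force: 40.3
```

```bash
python3 - <<'E'
from h import *
st()
E
```

```text
t 21.75 pos [632.81 153.3   39.86] F tool [-2.05  0.5  -5.85] M [-0.2   0.42 -0.01] gap 20.88 ff 40.3
```

{"method": "carry_out", "body": {
  "steps": [
    {"x": 0,"y": 0,"z": -0.1,"spin": 0,"gripper": 255},
    {"x": 0,"y": 0,"z": -0.1,"spin": 0,"gripper": 110},
    {"x": 0,"y": 0,"z": -0.1,"spin": 0,"gripper": 110},
    {"x": 0,"y": 0,"z": -0.1,"spin": 0,"gripper": 110},
    {"x": 0,"y": 0,"z": -0.1,"spin": 0,"gripper": 110},
    {"x": 0,"y": 0,"z": -3,"spin": 0,"gripper": 110},
    {"x": 0,"y": 0,"z": -6,"spin": 0,"gripper": 90},
    {"x": 0,"y": 0,"z": -9,"spin": 0,"gripper": 90}
  ]
}}

```text
time: 22.55
ee_pos: [632.6, 153.3, 130.0]
eef_rot: [[0.995, 0.105, -0.001], [0.105, -0.995, -0.0], [-0.001, 0.0, -1.0]]
wrist_force: [-0.1, -0.0, 0.1]
finger_gap: 54.9
finger_force: 0.0
```

```bash
python3 - <<'E'
from h import *
st();go(530,157.8,64.6,.105)
p,d=manip.camera("scene");cv2.imwrite("pics/v5.png",cv2.resize(p[130:240,240:380],(760,597),interpolation=2))
E
```

```text
t 22.55 pos [632.58 153.25 129.98] F tool [-0.1  -0.   -0.07] M [ 0.02  0.04 -0.04] gap 54.95 ff 0.0
t 22.55 pos [632.6 153.3 130. ] yaw 0.1048 tilt [-0.001  0.    -1.   ] gap 54.94772803105858 F [-0.1 -0.   0.1] | dxyz cm [-10.15  -1.53   6.55] spin -0.0002
```

View pics/v5.png

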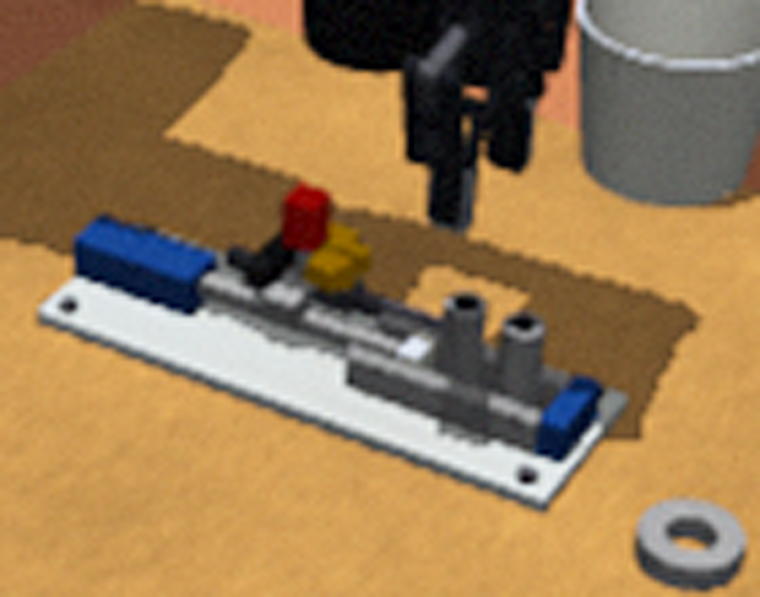

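Both pins stand upright in the channel, with tops at about scene (325,186) and (336,190). The knob still hangs in the catch at (296,170).

{"method": "carry_out", "body": {
  "steps": [
    {"x": -5,"y": -0.8,"z": 0,"spin": 0,"gripper": 90},
    {"x": -10.1,"y": -1.5,"z": 0,"spin": 0,"gripper": 90},
    {"x": -10.1,"y": -1.5,"z": 0,"spin": 0,"gripper": 90},
    {"x": -10.1,"y": -1.5,"z": 1,"spin": 0,"gripper": 90},
    {"x": -10.1,"y": -1.5,"z": 3,"spin": 0,"gripper": 90},
    {"x": -10.1,"y": -1.5,"z": 5,"spin": 0,"gripper": 90},
    {"x": -10.1,"y": -1.5,"z": 6.5,"spin": 0,"gripper": 90},
    {"x": -10.1,"y": -1.5,"z": 6.5,"spin": 0,"gripper": 90}
  ]
}}

```text
time: 23.4
ee_pos: [530.9, 157.3, 61.9]
eef_rot: [[0.995, 0.104, -0.002], [0.104, -0.995, -0.001], [-0.002, 0.001, -1.0]]
wrist_force: [-0.2, -0.3, 0.3]
finger_gap: 55.1
finger_force: 0.0
```

{"method": "carry_out", "body": {
  "steps": [
    {"x": 0,"y": 0,"z": 0,"spin": 0,"gripper": 90},
    {"x": 0,"y": 0,"z": 0,"spin": 0,"gripper": 90}
  ]
}}

```text
time: 23.6
ee_pos: [532.0, 157.8, 64.8]
eef_rot: [[0.995, 0.104, 0.001], [0.104, -0.995, 0.0], [0.001, -0.0, -1.0]]
wrist_force: [-0.2, -0.5, -0.2]
finger_gap: 55.1
finger_force: 0.0
```

```bash
python3 - <<'E'
from h import *
st();go(530,157.8,64.6,.105)
E
```

```text
t 23.6 pos [531.96 157.83  64.8 ] F tool [-0.26  0.49  0.19] M [-0.01 -0.01  0.  ] gap 55.11 ff 0.0
t 23.6 pos [532.  157.8  64.8] yaw 0.1046 tilt [ 0.001 -0.    -1.   ] gap 55.10806777865016 F [-0.2 -0.5 -0.2] | dxyz cm [-0.2  -0.02  0.02] spin -0.0004
```

{"method": "carry_out", "body": {
  "steps": [
    {"x": -0.15,"y": 0,"z": 0,"spin": 0,"gripper": 90},
    {"x": -0.15,"y": 0,"z": 0,"spin": 0,"gripper": 255},
    {"x": -0.15,"y": 0,"z": 0,"spin": 0,"gripper": 255},
    {"x": -0.15,"y": 0,"z": 0,"spin": 0,"gripper": 255},
    {"x": -0.15,"y": 0,"z": 0,"spin": 0,"gripper": 255},
    {"x": -0.15,"y": 0,"z": 0,"spin": 0,"gripper": 255}
  ],
  "grip_force": 60
}}

```text
time: 24.2
ee_pos: [529.6, 157.8, 64.8]
eef_rot: [[0.995, 0.104, 0.001], [0.104, -0.995, 0.001], [0.001, -0.0, -1.0]]
wrist_force: [-1.2, 2.0, 6.3]
finger_gap: 19.3
finger_force: 59.7
```

```bash
python3 - <<'E'
from h import *
st()
E
```

```text
t 24.2 pos [529.57 157.83  64.77] F tool [-1.   -2.14 -6.27] M [ 0.23  0.3  -0.11] gap 19.29 ff 59.7
```

{"method": "carry_out", "body": {
  "steps": [
    {"x": -0.15,"y": 0,"z": 0,"spin": 0,"gripper": 255},
    {"x": -0.3,"y": 0,"z": 0,"spin": 0,"gripper": 255},
    {"x": -0.45,"y": 0,"z": 0,"spin": 0,"gripper": 255},
    {"x": -0.5,"y": 0,"z": 0,"spin": 0,"gripper": 255},
    {"x": -0.5,"y": 0,"z": 0,"spin": 0,"gripper": 255}
  ]
}}

```text
time: 24.7
ee_pos: [527.3, 157.6, 64.9]
eef_rot: [[0.994, 0.105, 0.006], [0.105, -0.995, 0.001], [0.006, -0.001, -1.0]]
wrist_force: [9.7, 1.4, -3.6]
finger_gap: 18.9
finger_force: 58.7
```

```bash
python3 - <<'E'
from h import *
st()
E
```

```text
t 24.7 pos [527.32 157.55  64.93] F tool [ 9.78 -0.38  3.69] M [ 0.14 -1.22 -0.02] gap 18.94 ff 58.7
```

{"method": "carry_out", "body": {
  "steps": [
    {"x": -0.15,"y": 0,"z": 0,"spin": 0,"gripper": 255},
    {"x": -0.2,"y": 0.2,"z": 0,"spin": 0,"gripper": 255},
    {"x": -0.2,"y": 0.5,"z": 0,"spin": 0,"gripper": 255},
    {"x": -0.2,"y": 0.8,"z": 0,"spin": 0,"gripper": 255},
    {"x": -0.2,"y": 1.1,"z": 0,"spin": 0,"gripper": 255},
    {"x": -0.2,"y": 1.4,"z": 0,"spin": 0,"gripper": 255},
    {"x": -0.2,"y": 1.45,"z": 0,"spin": 0,"gripper": 255},
    {"x": -0.2,"y": 1.45,"z": 0,"spin": 0,"gripper": 255}
  ]
}}

```text
time: 25.5
ee_pos: [526.9, 142.7, 64.9]
eef_rot: [[0.994, 0.105, 0.006], [0.105, -0.995, 0.001], [0.006, -0.0, -1.0]]
wrist_force: [9.2, 0.3, -3.3]
finger_gap: 18.9
finger_force: 58.7
```

```bash
python3 - <<'E'
from h import *
st()
E
```

```text
t 25.5 pos [526.94 142.69  64.92] F tool [9.13 0.7  3.38] M [-0.01 -1.33 -0.12] gap 18.94 ff 58.7
```

{"method": "carry_out", "body": {
  "steps": [
    {"x": 0.3,"y": 0,"z": 0,"spin": 0,"gripper": 255},
    {"x": 0.6,"y": 0,"z": 0,"spin": 0,"gripper": 255},
    {"x": 0.9,"y": 0,"z": 0,"spin": 0,"gripper": 255},
    {"x": 1.2,"y": 0,"z": 0,"spin": 0,"gripper": 255},
    {"x": 1.5,"y": 0,"z": 0,"spin": 0,"gripper": 255},
    {"x": 1.8,"y": 0,"z": 0,"spin": 0,"gripper": 255},
    {"x": 2.1,"y": 0,"z": 0,"spin": 0,"gripper": 255},
    {"x": 2.1,"y": 0,"z": 0,"spin": 0,"gripper": 255}
  ]
}}

```text
time: 26.3
ee_pos: [547.7, 144.9, 64.9]
eef_rot: [[0.994, 0.105, 0.005], [0.105, -0.995, 0.001], [0.005, -0.0, -1.0]]
wrist_force: [8.0, 0.5, -0.8]
finger_gap: 19.1
finger_force: 58.9
```

```bash
python3 - <<'E'
from h import *
st()
E
```

```text
t 26.3 pos [547.73 144.88  64.88] F tool [8.01 0.38 0.89] M [ 0.04 -1.18 -0.1 ] gap 19.07 ff 58.9
```

{"method": "carry_out", "body": {
  "steps": [
    {"x": 0.2,"y": 0,"z": 0,"spin": 0,"gripper": 255},
    {"x": 0.4,"y": 0,"z": 0,"spin": 0,"gripper": 255},
    {"x": 0.6,"y": 0,"z": 0,"spin": 0,"gripper": 255},
    {"x": 0.75,"y": 0,"z": 0,"spin": 0,"gripper": 255},
    {"x": 0.9,"y": 0,"z": 0,"spin": 0,"gripper": 255},
    {"x": 1.0,"y": 0,"z": 0,"spin": 0,"gripper": 255},
    {"x": 1.1,"y": 0,"z": 0,"spin": 0,"gripper": 255},
    {"x": 1.1,"y": 0,"z": 0,"spin": 0,"gripper": 255}
  ]
}}

```text
time: 27.1
ee_pos: [558.0, 146.0, 64.9]
eef_rot: [[0.994, 0.105, 0.004], [0.105, -0.995, 0.001], [0.004, -0.0, -1.0]]
wrist_force: [6.1, 0.5, -0.5]
finger_gap: 19.3
finger_force: 59.1
```

```bash
python3 - <<'E'
from h import *
st()
E
```

```text
t 27.1 pos [558.01 145.96  64.88] F tool [6.15 0.19 0.56] M [-0.06 -0.87 -0.11] gap 19.29 ff 59.1
```

{"method": "carry_out", "body": {
  "steps": [
    {"x": 0.1,"y": 0,"z": 0,"spin": 0,"gripper": 255},
    {"x": 0.2,"y": 0,"z": 0,"spin": 0,"gripper": 255},
    {"x": 0.3,"y": 0,"z": 0,"spin": 0,"gripper": 255},
    {"x": 0.4,"y": 0,"z": 0,"spin": 0,"gripper": 255},
    {"x": 0.4,"y": 0,"z": 0,"spin": 0,"gripper": 255}
  ]
}}

```text
time: 27.6
ee_pos: [559.9, 146.1, 64.8]
eef_rot: [[0.995, 0.105, 0.0], [0.105, -0.995, 0.0], [0.0, 0.0, -1.0]]
wrist_force: [0.4, -0.3, 8.3]
finger_gap: 19.2
finger_force: 60.3
```

```bash
python3 - <<'E'
from h import *
st()
E
```

```text
t 27.6 pos [559.93 146.14  64.81] F tool [ 0.38  0.39 -8.33] M [-0.08  0.09 -0.07] gap 19.23 ff 60.3
```

{"method": "carry_out", "body": {
  "steps": [
    {"x": 0,"y": 0,"z": 0,"spin": 0,"gripper": 90},
    {"x": 0,"y": 0,"z": 0,"spin": 0,"gripper": 90},
    {"x": 0,"y": 0,"z": 0,"spin": 0,"gripper": 90},
    {"x": 0,"y": 0,"z": 0,"spin": 0,"gripper": 90},
    {"x": 0,"y": 0,"z": -3,"spin": 0,"gripper": 90},
    {"x": 0,"y": 0,"z": -7,"spin": 0,"gripper": 90},
    {"x": 0,"y": 0,"z": -11,"spin": 0,"gripper": 90},
    {"x": 0,"y": 0,"z": -14,"spin": 0,"gripper": 90}
  ]
}}

```text
time: 28.4
ee_pos: [560.1, 146.2, 206.7]
eef_rot: [[0.995, 0.105, 0.002], [0.105, -0.995, 0.0], [0.002, -0.0, -1.0]]
wrist_force: [0.5, 0.9, -0.5]
finger_gap: 55.3
finger_force: 0.0
```

{"method": "carry_out", "body": {
  "steps": [
    {"x": 0,"y": 20,"z": 0,"spin": 0,"gripper": 90},
    {"x": 0,"y": 20,"z": 0,"spin": 0,"gripper": 90},
    {"x": 0,"y": 20,"z": 0,"spin": 0,"gripper": 90},
    {"x": 0,"y": 20,"z": 0,"spin": 0,"gripper": 90},
    {"x": 0,"y": 20,"z": 0,"spin": 0,"gripper": 90},
    {"x": 0,"y": 20,"z": 0,"spin": 0,"gripper": 90}
  ]
}}

```text
time: 29.0
ee_pos: [580.4, -54.0, 204.0]
eef_rot: [[0.995, 0.102, -0.001], [0.102, -0.995, 0.0], [-0.001, -0.0, -1.0]]
wrist_force: [-0.9, 0.3, -0.2]
finger_gap: 55.3
finger_force: 0.0
```

```bash
python3 - <<'E'
from h import *
st()
p,d=manip.camera("top");a=cv2.resize(p[170:300,190:260],(323,600),interpolation=2)
q,d=manip.camera("scene");b=cv2.resize(q[150:230,240:370],(470,289),interpolation=2);b=cv2.copyMakeBorder(b,0,311,0,0,0)
cv2.imwrite("pics/v6.png",np.hstack([a,b]))
E
```

```text
t 29.0 pos [580.36 -53.98 204.05] F tool [-0.9  -0.42  0.25] M [ 0.06 -0.04 -0.07] gap 55.31 ff 0.0
```

View pics/v6.png

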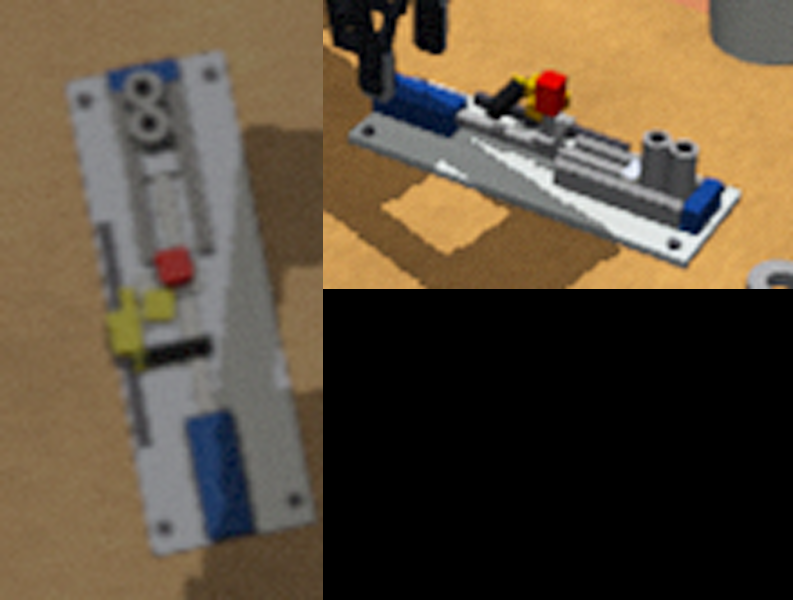

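Both pins are pinched together against the stop, at about top (221,189) and (222,196). The knob is back on the centre line at (228,228), and the gripper is clear.

```bash
python3 -c "
from bench import manip
print(manip.close_job())"
```

```text
the job is handed in; nothing more can be done
None
```

The job is handed in, with no verdict shown: both steel pins stand upright, pinched against the front stop by the follower at about 36 mm draw, the knob is back on the centre line, and the arm is clear of everything.

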